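# Sort leftover cabinet hardware back into its parts bins

## Robot

A 6-joint arm with a two-finger parallel gripper is mounted at the origin on the work surface. World frame = base frame: x ahead of the robot, y to its left, z up, the work surface at z = 0. Lengths are in m, angles in rad, forces in N, time in s.
With the tool pointing down it reaches from about 0.425 to 0.95 m from the base axis. Payload 14.7 kg.
Tool frame: the origin (TCP) lies on the centre line of the jaws, within the pads' length; the fingertips stand 11 mm ahead of it and the grasp point (between the pads) lies 8 mm behind it; z points along the fingers, y is the line along which they close (so a half turn about z gives the same grasp; the last joint's range is limited). The gripper opens to 85 mm and grips with 20 to 120 N. Pads are 22 mm wide; open, the fingers measure 114 mm over their backs; the gripper's body (76 mm by 85 mm) begins 54 mm behind the grasp point. The pads swing forward as they close: fully open they stand 13 mm farther back than shut.
Start: joints at [-1.221, 0.48, 1.596, -0, 1.065, -0.047], TCP at [0.251, -0.599, 0.203] pointing down, gripper open.
Joint ranges: [-2.75, 2.75], [-0.82, 2.05], [0.23, 2.67], [-1.56, 4.7], [0.09, 2.69], [-2.92, 2.92]. Speed limits (rad/s): [1.89, 1.89, 2.39, 3.01, 3.01, 3.01].

## Interface

Orientations are given as a 3x3 rotation matrix whose columns are the frame's x, y, z axes.
In Python, from rig import sensors, grab_frame, hand_in gives the robot as it stands.
- The arm moves only by the tool apply_moves, never from a script. Its argument "targets" is a list of rows, each an object with "offset": the shift along the world's x, y, z in mm, a list of three; "rotation": the turn, a rotation vector about the world's x, y, z in degrees, a list of three; "jaw": the opening, from -1 (shut) to 1 (fully open). In form: [{"offset": [dx, dy, dz], "rotation": [rx, ry, rz], "jaw": jaw}, ...]. A call has 1 to 8 rows; each row is the pose to reach, as a shift and turn from the pose commanded when the call began; what a row does not reach only later rows make up. A row lasts 1/10 s, in which the tool goes at most 50 mm and 8.59 degrees, less where a joint would pass 70% of its speed; a pose out of reach is approached as far as the arm can. A call with a gripper value outside its range is refused whole. The fingers move at their own pace and stop on an object; "force" is the grip in N (left out, the last holds). Time passes only in rows, so rows that repeat a pose let the fingers close. It gives the time, the measured TCP pose, the force, the opening and the grip force at its end, in the units of the state.
- sensors.sense(): the state, without advancing time (a new reading comes with each control period).
- grab_frame(name): name is "side" or "top"; returns a dict with "frame" (420x560x3 uint8, blue, green, red), "fx", "fy", "cx", "cy" (pixels), "extrinsics" (4x4, takes a point from camera to world coordinates). Camera axes: x right, y down, z forward; pixel columns grow to the right and rows downward; lengths in m; the calibration is good to about 2 mm. A picture is of the moment at which its call begins. There is no depth.
- hand_in(): hands the job in; it is judged then, once.
The state is a dict: "time": time; "joint_pos": joint angles; "qvel": joint speeds; "joint_efforts": joint torques, N m; "tcp_pos": TCP position; "tool_rot": TCP orientation; "wrist_force": force on the tool from outside, world axes, zero at the start; "moment": the same for the moment, N m; "width": opening from 0.0 (shut) to 1.0 (fully open); "gripper_force": force on a finger pad.
Only numpy, scipy, OpenCV 4.12 (cv2) and the standard library are available. Lean on these libraries where they do the work, as an engineer would, in place of code of your own. Each camera call takes 0.05 s, during which the arm holds its last target. There are 200 camera calls.

## Task

Tidy the bench: put every loose piece of cabinet hardware (two wooden legs, a castor, a D-handle and a folded hinge) into the parts bin that already holds its kind, on the clear floor at the front of that bin. Stand the two legs and the castor upright on their plates, like the stock behind them, and lay the handle and the hinge flat on the floor, not on top of other pieces. Leave the glue bottle standing where it is.

Things in the scene. Friction and masses are not known exactly. Their poses are not given: they have to be found in the camera images.
- leg_a: round beech furniture leg, one of two alike: straight smooth cylinder 32 mm diameter, screwed on a round steel flange plate 54 mm diameter and 4 mm thick; 100 mm tall in all, standing upright on the flange. Origin: centre of the flange's underside, z up along the leg.
- leg_b: round beech furniture leg, the other of two alike: straight smooth cylinder 32 mm diameter, screwed on a round steel flange plate 54 mm diameter and 4 mm thick; 100 mm tall in all, standing upright on the flange. Origin: centre of the flange's underside, z up along the leg.
- castor: steel castor standing plate down, wheel up, 70 mm tall, all rigid. Plate 60 x 60 x 4 mm. Fork: two upright cheeks, 29 mm over their outer faces (across y), 26 mm wide in x, centred at x = +8 mm, from 14 to 56 mm height: grip these. Dark wheel 48 mm diameter, 19 mm wide between them, axle along y at x = +8, z = 46 mm. Origin: centre of the plate's underside, z up.
- handle: aluminium D-handle (cabinet pull) lying flat: straight bar 106 mm long, 10 mm wide, 10 mm high, along its x; from its two ends (x = +-48 mm) posts of 10 x 10 mm run to +y, so that it measures 35.5 mm across in all (y = -5 to +30.5 mm), 10 mm thick. Origin: middle of the bar, on its underside, z up. Grip the bar at its middle.
- hinge: steel butt hinge, folded shut and lying flat, rigid: 90 mm long (its x), 36 mm wide (y = -18 to +18 mm), two leaves together 7 mm thick, with the 9 mm knuckle along its +y edge. Origin: centre of its underside, z up. Grip it across the 36 mm width.
- bin_legs: plywood bin holding two beech legs standing on their flanges. Fixed; outside 180 (x) x 150 (y) mm, walls and floor 5 mm; heights: front wall (-x, nearest the robot) 30, other walls 40 mm. Stock fixed from x = +21 mm to the back, up to 105 mm above the underside; clear floor before it from x = -85 mm, y +-70 mm. Origin: centre of underside (inner floor at z = 5 mm), z up.
- bin_castors: plywood bin holding two castors standing plate down. Fixed; outside 180 (x) x 150 (y) mm, walls and floor 5 mm; heights: front wall (-x, nearest the robot) 30, other walls 40 mm. Stock fixed from x = +19 mm to the back, up to 75 mm above the underside; clear floor before it from x = -85 mm, y +-70 mm. Origin: centre of underside (inner floor at z = 5 mm), z up.
- bin_handles: plywood bin holding three D-handles lying across it, piled. Fixed; outside 180 (x) x 150 (y) mm, walls and floor 5 mm; heights: front wall (-x, nearest the robot) 30, other walls 40 mm. Stock fixed from x = +11 mm to the back, up to 25 mm above the underside; clear floor before it from x = -85 mm, y +-70 mm. Origin: centre of underside (inner floor at z = 5 mm), z up.
- bin_hinges: plywood bin holding three folded hinges lying across it, piled. Fixed; outside 180 (x) x 150 (y) mm, walls and floor 5 mm; heights: front wall (-x, nearest the robot) 30, other walls 40 mm. Stock fixed from x = +10 mm to the back, up to 24 mm above the underside; clear floor before it from x = -85 mm, y +-70 mm. Origin: centre of underside (inner floor at z = 5 mm), z up.
- glue: white bottle of wood glue, 58 mm diameter, 175 mm tall, standing upright at the left of the work; not to be moved. Origin: centre of its underside.

How it is judged:
By the outcome, as a careful person would: the job done as asked, in the order asked, and still so for the second after the job is handed in, with the robot touching nothing.
It also fails if it takes over 128 s, if anything falls off the work surface, if the arm or the gripper's body presses on something with over 40 N, if the wrist force passes 120 N, or if a joint passes its speed limit or range.

## Working session

There is one attempt and no reset: what is moved stays moved. The work goes in short steps, Python scripts to look and compute and a tool call to move; the robot and the scene stay as the last step left them, time stands still between calls to the robot, and variables do not carry over. Pictures are saved under pics/ and viewed, at most 14 in all, crops included, and the job is handed in when it is done.

Besides the shell and the picture viewer there is one more tool, called after "Call:" by a JSON object that holds its "name" and its "arguments". apply_moves: Moves the arm, as the interface text tells. Its arguments: {"type":"object","properties":{"targets":{"type":"array","items":{"type":"object","properties":{"offset":{"type":"array","items":{"type":"number"}},"rotation":{"type":"array","items":{"type":"number"}},"jaw":{"type":"number"}}}},"force":{"type":"number"}},"required":["targets"]}

```bash
mkdir -p pics; ls; python3 - <<'E'
from rig import sensors, grab_frame
import cv2,numpy as np,pickle
d={}
for n in("side","top"):
    f=grab_frame(n);cv2.imwrite(f"pics/{n}0.png",f["frame"]);d[n]=f
    print(n,f["fx"],f["fy"],f["cx"],f["cy"],np.round(f["extrinsics"],4).tolist())
pickle.dump(d,open("f0.pkl","wb"))
s=sensors.sense();print(s)
E
```

```text
pics
side 511.61302761474974 511.61302761474974 280.00307999228556 214.74305807929764 [[-0.673, -0.3989, 0.6229, -0.2896], [-0.7395, 0.3442, -0.5785, 0.8527], [0.0163, -0.8499, -0.5266, 0.7319], [0.0, 0.0, 0.0, 1.0]]
top 440.0331018490062 440.0331018490062 277.2121552758006 207.92961603202315 [[0.0243, -0.984, 0.1766, 0.293], [-0.9996, -0.0212, 0.0196, 0.0773], [-0.0155, -0.177, -0.9841, 1.247], [0.0, 0.0, 0.0, 1.0]]
{'time': 0.1, 'joint_pos': array([-1.22062637e+00,  4.80822030e-01,  1.59680845e+00, -8.09832791e-06,
        1.06513072e+00, -4.65912026e-02]), 'qvel': array([-4.69069515e-04, -1.15668429e-03, -2.98649825e-03,  2.57812794e-04,
       -1.52172074e-03, -6.97684072e-05]), 'joint_efforts': array([ 3.71554434e-04, -9.52258730e+01, -4.31041324e+01, -1.61804257e-05,
        5.20382513e-03,  5.06091681e-05]), 'tcp_pos': array([ 0.25106036, -0.59910502,  0.20270317]), 'tool_rot': array([[ 9.22315915e-01,  3.86436524e-01, -4.07533186e-04],
       [ 3.86436736e-01, -9.22315266e-01,  1.09520125e-03],
       [ 4.73516837e-05, -1.16760734e-03, -9.99999317e-01]]), 'wrist_force': array([ 0.65681522, -0.42654101, -0.08281143]), 'moment': array([-0.01360359, -0.03991718,  0.03822023]), 'gripper_force': 0.0, 'width': 1.0008918489741054}
```

View pics/side0.png

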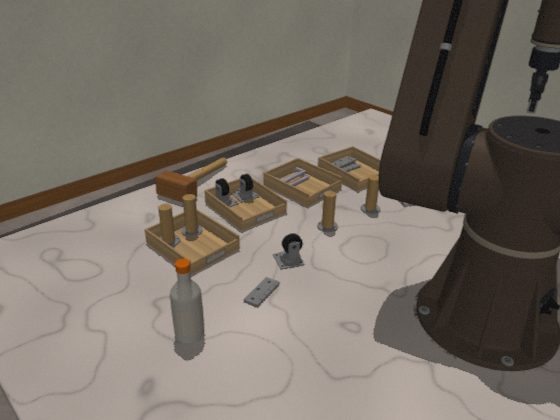

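View pics/top0.png

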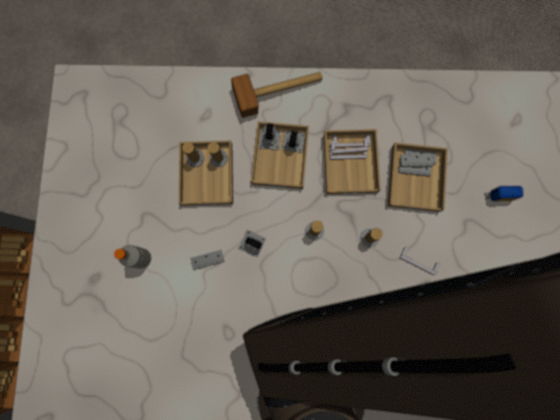

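The side view shows the glue at (187,310), the hinge at (262,292), the castor at (290,250), and legs at (328,210) and (371,195). In the top view the bins, left to right, are legs (207,173), castors (280,155), handles (351,162) and hinges (417,178). The loose pieces there are the hinge (207,260), castor (253,243), legs (315,230) and (373,237), and handle (419,260). I'll zoom in and measure.

```bash
cat > h.py <<'E'
import numpy as np,cv2
def ray(f,u,v,z):
    E=f["extrinsics"];d=E[:3,:3]@np.array([(u-f["cx"])/f["fx"],(v-f["cy"])/f["fy"],1]);o=E[:3,3]
    return o+d*(z-o[2])/d[2]
def proj(f,P):
    E=f["extrinsics"];p=E[:3,:3].T@(np.asarray(P)-E[:3,3]);return p[0]/p[2]*f["fx"]+f["cx"],p[1]/p[2]*f["fy"]+f["cy"]
E
python3 - <<'E'
import pickle,cv2
d=pickle.load(open("f0.pkl","rb"))
def crop(n,x,y,w,h,s,o):
    c=cv2.resize(d[n]["frame"][y:y+h,x:x+w],None,fx=s,fy=s,interpolation=cv2.INTER_CUBIC)
    c=cv2.convertScaleAbs(c,alpha=1.5)
    cv2.imwrite(o,c)
crop("top",175,112,160,160,4.9/1.32,"pics/tl.png")
crop("top",300,120,155,160,4.9/1.32,"pics/tr.png")
E
```

```text
(no output)
```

View pics/tl.png

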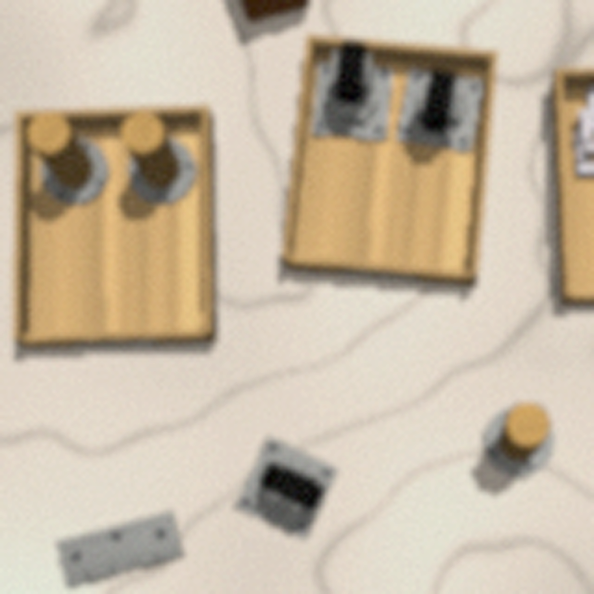

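View pics/tr.png

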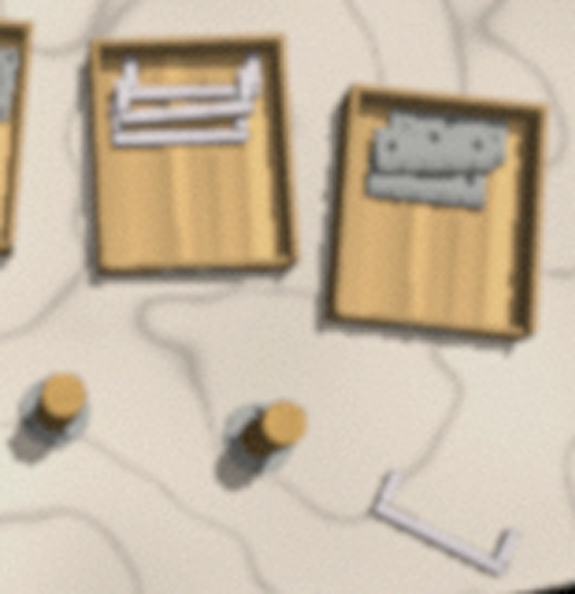

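The crops (scale 3.712) show these positions:

| Item | Crop pixels |
|---|---|
| Legs bin corners | (15,112), (212,107), (213,343), (18,346) |
| Castors bin corners | (310,38), (495,52), (476,282), (283,268) |
| Castor plate corners | (268,438), (335,468), (303,537), (238,505) |
| Hinge corners | (57,543), (173,512), (184,553), (69,586) |
| Handle bar ends | (376,508) to (499,570), posts pointing up in the picture |

The leg tops are round beech discs.

```bash
python3 - <<'E'
import pickle,cv2,numpy as np
from h import *
d=pickle.load(open("f0.pkl","rb"));T=d["top"];s=594/160
s=4.9/1.32
def P(l,z,o): return np.array([ray(T,(a+.5)/s-.5+o[0],(b+.5)/s-.5+o[1],zz)for (a,b),zz in zip(l,z)])
L=(175,112);R=(300,120)
bins=dict(legs=(L,[(15,112),(212,107),(213,342),(18,345)]),cast=(L,[(310,38),(496,52),(475,283),(283,269)]),
 hand=(R,[(92,42),(283,37),(297,268),(98,273)]),hing=(R,[(350,86),(546,103),(533,339),(330,323)]))
for k,(o,c) in bins.items():
    p=P(c,[.04,.04,0,0],o)[:,:2]   # BL,BR,FR,FL
    f=(p[0]+p[1])/2-(p[2]+p[3])/2; l=(p[0]-p[1]+p[3]-p[2])/2
    print(k,(p.mean(0)*1e3).round(1),"len",(np.linalg.norm(f)*1e3).round(1),(np.linalg.norm(l)*1e3).round(1),"yaw",np.degrees([np.arctan2(f[1],f[0]),np.arctan2(-l[0],l[1])]).round(1))
def show(k,p): print(k,(p*1e3).round(1).tolist())
p=P([(268,438),(335,468),(303,537),(238,505)],[.004]*4,L)[:,:2];show("castor",p);print(p.mean(0))
p=P([(57,543),(173,512),(184,553),(69,586)],[.007]*4,L)[:,:2];show("hinge",p);print(p.mean(0),np.degrees(np.arctan2(*(p[1]-p[0])[::-1])))
p=P([(390,472),(376,508),(499,571),(513,532)],[.01]*4,R)[:,:2];show("handle",p);print(np.degrees(np.arctan2(*(p[2]-p[1])[::-1])))
p=P([(65,395),(284,423)],[.1]*2,R)[:,:2];show("leg tops",p)
p=P([(54,412),(257,437)],[.004]*2,R)[:,:2];show("flanges",p)
# castor wheel top
p=P([(292,485)],[.062],L)[:,:2];show("wheel",p)
p=P([(266,478),(321,496)],[.06]*2,L)[:,:2];show("wheel back row",p)
# side wheels etc
h=cv2.cvtColor(T["frame"],cv2.COLOR_BGR2HSV)
m=cv2.inRange(h,(8,90,60),(25,255,255));n,_,st,c=cv2.connectedComponentsWithStats(m)
for i in range(1,n):
    if 15<st[i,4]<400:print(st[i].tolist(),c[i].round(1), (ray(T,*c[i],.1)*1e3).round(1))
S=d["side"]
def crop(n,x,y,w,h,s,o):
    c=cv2.resize(d[n]["frame"][y:y+h,x:x+w],None,fx=s,fy=s,interpolation=cv2.INTER_CUBIC);cv2.imwrite(o,cv2.convertScaleAbs(c,alpha=1.4))
crop("side",230,160,200,150,4,"pics/sc.png")
E
```

```text
legs [611.7 311. ] len 176.8 152.5 yaw [1.3 2.4]
cast [669.1  97.7] len 175.8 147.9 yaw [-4.9 -3.3]
hand [ 653.6 -108.9] len 174.3 151.1 yaw [4.2 2.7]
hing [ 611.4 -298.1] len 177.3 152.6 yaw [-2.1 -3.7]
castor [[451.4, 187.1], [429.4, 135.0], [376.4, 157.7], [399.5, 208.1]]
[0.41416416 0.17194688]
hinge [[367.3, 344.0], [392.8, 257.0], [362.0, 247.2], [335.2, 333.0]]
[0.36432185 0.2953052 ] -73.67258030714262
handle [[412.1, -257.6], [384.8, -246.4], [340.1, -336.5], [369.3, -348.0]]
-116.39030830822736
leg tops [[452.7, -5.9], [436.3, -159.9]]
flanges [[452.8, -4.5], [437.1, -159.1]]
wheel [[410.0, 163.2]]
wheel back row [[414.8, 182.5], [402.6, 142.0]]
[337, 134, 28, 9, 193] [350.5 137.9] [696.5 -94.4 100. ]
[346, 152, 16, 2, 20] [354.7 152.8] [ 654.6 -105.5  100. ]
[311, 221, 12, 13, 112] [316.4 226.5] [451.5  -3.9 100. ]
[370, 229, 12, 12, 110] [375.6 233.9] [ 435.5 -158.6  100. ]
[114, 248, 13, 12, 115] [119.6 253.6] [368.7 509.4 100. ]
[0, 268, 8, 3, 17] [  3.4 269.4] [320.5 810.4 100. ]
[0, 306, 4, 9, 25] [  1.3 309.6] [218.5 802.  100. ]
[0, 324, 9, 7, 52] [  4.  326.9] [175.6 789.2 100. ]
[0, 339, 7, 6, 41] [  2.9 341.4] [140.  787.1 100. ]
[0, 346, 6, 8, 32] [  2.2 348.8] [122.2 786.7 100. ]
```

View pics/sc.png

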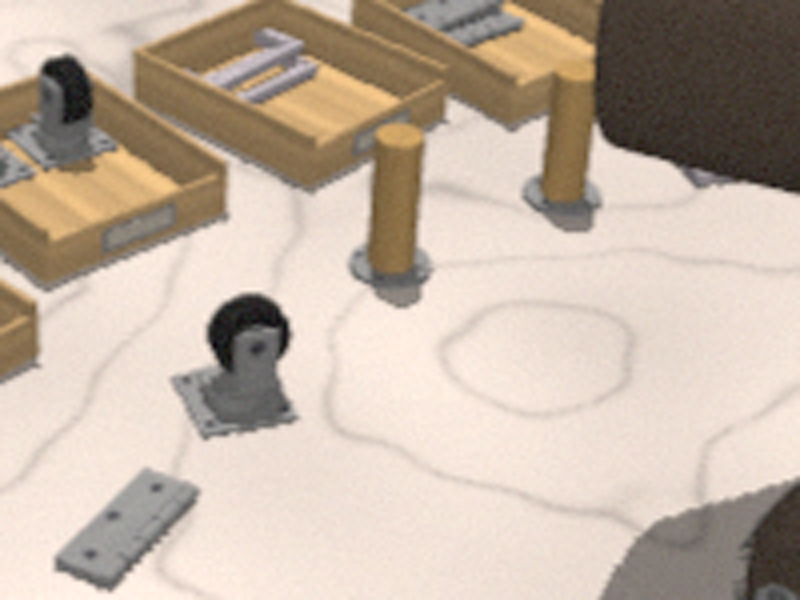

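In the side crop the castor wheel is offset toward the right of its plate (wheel 250,335; plate 235,400), so its +x points to yaw ≈ −113°. Leg bases are at (391,265) and (562,190). The measurements agree with each other, so I'll start with the leg at (452,−4.5).

Call:
{"name": "apply_moves", "arguments": {"targets": [{"offset":[201,594.5,-33],"rotation":[0,0,-21],"jaw":1},{"offset":[201,594.5,-33],"rotation":[0,0,-21],"jaw":1},{"offset":[201,594.5,-33],"rotation":[0,0,-21],"jaw":1},{"offset":[201,594.5,-33],"rotation":[0,0,-21],"jaw":1},{"offset":[201,594.5,-33],"rotation":[0,0,-21],"jaw":1},{"offset":[201,594.5,-33],"rotation":[0,0,-21],"jaw":1},{"offset":[201,594.5,-33],"rotation":[0,0,-21],"jaw":1},{"offset":[201,594.5,-33],"rotation":[0,0,-21],"jaw":1}], "force": 40}}

```text
time: 0.9
tcp_pos: [0.3792, -0.2192, 0.1822]
tool_rot: [[1.0, 0.03, 0.0], [0.03, -1.0, 0.0], [0.0, -0.0, -1.0]]
wrist_force: [1.6, 0.1, 0.7]
width: 1.001
gripper_force: 0.0
```

Call:
{"name": "apply_moves", "arguments": {"targets": [{"offset":[73,215.5,-12],"rotation":[0,0,0],"jaw":1},{"offset":[73,215.5,-12],"rotation":[0,0,0],"jaw":1},{"offset":[73,215.5,-12],"rotation":[0,0,0],"jaw":1},{"offset":[73,215.5,-12],"rotation":[0,0,0],"jaw":1},{"offset":[73,215.5,-12],"rotation":[0,0,0],"jaw":1},{"offset":[73,215.5,-12],"rotation":[0,0,0],"jaw":1},{"offset":[73,215.5,-12],"rotation":[0,0,0],"jaw":1}]}}

```text
time: 1.6
tcp_pos: [0.4519, -0.0051, 0.1701]
tool_rot: [[0.999, 0.032, -0.001], [0.032, -0.999, -0.0], [-0.001, 0.0, -1.0]]
wrist_force: [-0.1, -0.7, 0.1]
width: 1.0
gripper_force: 0.0
```

```bash
cat > look.py <<'E'
import sys,cv2,numpy as np
from rig import grab_frame,sensors
n,o,x,y,w,h,s=sys.argv[1],sys.argv[2],*map(float,sys.argv[3:8])
f=grab_frame(n)
if s>0:
    x,y,w,h=map(int,(x,y,w,h));c=cv2.resize(f["frame"][y:y+h,x:x+w],None,fx=s,fy=s,interpolation=cv2.INTER_CUBIC);cv2.imwrite(o,cv2.convertScaleAbs(c,alpha=1.4))
E
python3 -c "
from rig import sensors;s=sensors.sense();print(s['time'],s['tcp_pos'],s['tool_rot'].round(3).tolist())"
```

```text
1.6 [ 0.45186946 -0.0051196   0.17005729] [[0.999, 0.032, -0.001], [0.032, -0.999, -0.0], [-0.001, 0.0, -1.0]]
```

Call:
{"name": "apply_moves", "arguments": {"targets": [{"offset":[0,0.5,-50],"rotation":[0,0,0],"jaw":1},{"offset":[0,0.5,-100],"rotation":[0,0,0],"jaw":1},{"offset":[0,0.5,-115],"rotation":[0,0,0],"jaw":1},{"offset":[0,0.5,-115],"rotation":[0,0,0],"jaw":-0.6},{"offset":[0,0.5,-115],"rotation":[0,0,0],"jaw":-0.6},{"offset":[0,0.5,-115],"rotation":[0,0,0],"jaw":-0.6},{"offset":[0,0.5,-115],"rotation":[0,0,0],"jaw":-0.6},{"offset":[0,0.5,-115],"rotation":[0,0,0],"jaw":-0.6}]}}

```text
time: 2.4
tcp_pos: [0.4533, -0.0054, 0.0568]
tool_rot: [[1.0, 0.03, 0.003], [0.03, -1.0, -0.0], [0.003, 0.0, -1.0]]
wrist_force: [-2.2, -2.4, 11.2]
width: 0.359
gripper_force: 38.5
```

Call:
{"name": "apply_moves", "arguments": {"targets": [{"offset":[0,0,45],"rotation":[0,0,0],"jaw":-0.6},{"offset":[0,0,90],"rotation":[0,0,0],"jaw":-0.6},{"offset":[120.5,349.5,90],"rotation":[0,0,0],"jaw":-0.6},{"offset":[120.5,349.5,90],"rotation":[0,0,0],"jaw":-0.6},{"offset":[120.5,349.5,90],"rotation":[0,0,0],"jaw":-0.6},{"offset":[120.5,349.5,90],"rotation":[0,0,0],"jaw":-0.6},{"offset":[120.5,349.5,90],"rotation":[0,0,0],"jaw":-0.6},{"offset":[120.5,349.5,90],"rotation":[0,0,0],"jaw":-0.6}]}}

```text
time: 3.2
tcp_pos: [0.5505, 0.2808, 0.1467]
tool_rot: [[1.0, 0.031, 0.002], [0.031, -1.0, 0.001], [0.002, -0.001, -1.0]]
wrist_force: [1.1, -0.3, -0.3]
width: 0.353
gripper_force: 40.4
```

Call:
{"name": "apply_moves", "arguments": {"targets": [{"offset":[23,66,0],"rotation":[0,0,0],"jaw":-0.6},{"offset":[23,66,0],"rotation":[0,0,0],"jaw":-0.6},{"offset":[23,66,0],"rotation":[0,0,0],"jaw":-0.6},{"offset":[23,66,-40],"rotation":[0,0,0],"jaw":-0.6},{"offset":[23,66,-60],"rotation":[0,0,0],"jaw":-0.6},{"offset":[23,66,-60],"rotation":[0,0,0],"jaw":-0.6}]}}

```text
time: 3.8
tcp_pos: [0.571, 0.3428, 0.0833]
tool_rot: [[1.0, 0.03, -0.004], [0.03, -1.0, -0.002], [-0.004, 0.002, -1.0]]
wrist_force: [-0.3, -0.6, -1.4]
width: 0.351
gripper_force: 40.5
```

```bash
python3 look.py side pics/s1.png 100 120 200 150 4
```

```text
(no output)
```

View pics/s1.png

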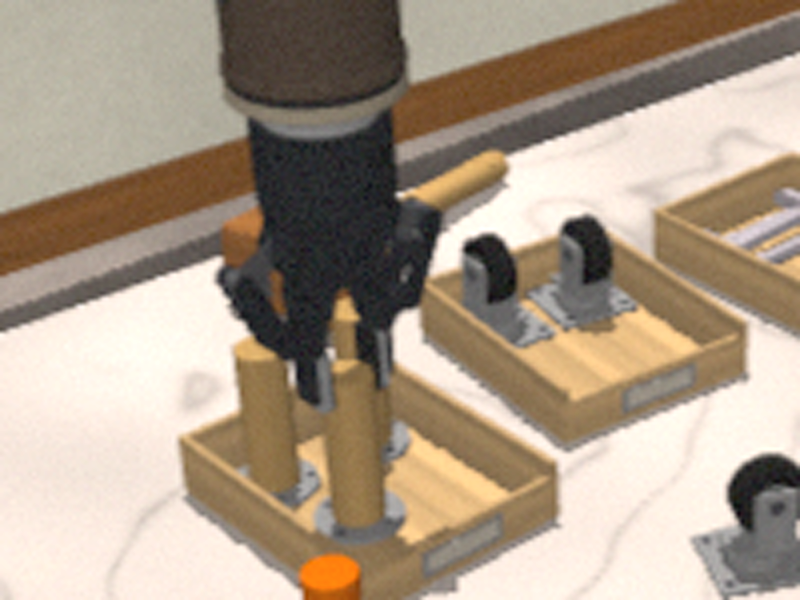

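The leg hangs upright in the jaws over the legs bin, with its flange at crop (360,518), close to the left wall as seen. I'll check its position by ray.

```bash
python3 - <<'E'
import pickle
from h import *
S=pickle.load(open("f0.pkl","rb"))["side"]
print(ray(S,190,249.5,.03)*1e3)
for n,p,z in[("FL",(115+0,0),0)][:0]:pass
# bin legs in s1: back-left top(182,437), front-right top (557,462), front-right bottom(557,522), left bottom (187,500)
for q,z in[((182,437),.04),((557,522),0),((557,462),.03),((187,498),0)]:print(q,(ray(S,100+q[0]/4,120+q[1]/4,z)*1e3).round(1))
for n,c,y in[("legs",(611.7,311),1.9)]:
  a=np.radians(y)
  for lx,ly,z in[(-90,75,30),(-90,-75,30),(90,75,40),(90,-75,40)]:
    P=np.array([c[0]+np.cos(a)*lx-np.sin(a)*ly,c[1]+np.sin(a)*lx+np.cos(a)*ly,z])/1e3;u,v=proj(S,P);print(lx,ly,(P*1e3).round(),((u-100)*4,(v-120)*4))
E
```

```text
[564.07515066 344.66942906  30.        ]
(182, 437) [693.4 386.   40. ]
(557, 522) [518.7 235.2   0. ]
(557, 462) [534.5 221.6  30. ]
(187, 498) [687.9 391.2   0. ]
-90 75 [519. 383.  30.] (np.float64(347.5290802075991), np.float64(579.5818440934279))
-90 -75 [524. 233.  30.] (np.float64(552.7735075569966), np.float64(476.19346884197716))
90 75 [699. 389.  40.] (np.float64(172.96168075993694), np.float64(434.8008263953237))
90 -75 [704. 239.  40.] (np.float64(374.0735875294215), np.float64(349.1123224591155))
```

Call:
{"name": "apply_moves", "arguments": {"targets": [{"offset":[0,-3,-10],"rotation":[0,0,0],"jaw":-0.6},{"offset":[0,-3,-18],"rotation":[0,0,0],"jaw":-0.6},{"offset":[0,-3,-23],"rotation":[0,0,0],"jaw":-0.6},{"offset":[0,-3,-23],"rotation":[0,0,0],"jaw":-0.6},{"offset":[0,-3,-23],"rotation":[0,0,0],"jaw":-0.6}]}}

```text
time: 4.35
tcp_pos: [0.5731, 0.3416, 0.0624]
tool_rot: [[1.0, 0.03, 0.0], [0.03, -1.0, 0.0], [0.0, -0.0, -1.0]]
wrist_force: [-0.1, -0.2, -1.0]
width: 0.354
gripper_force: 40.6
```

Call:
{"name": "apply_moves", "arguments": {"targets": [{"offset":[0,0,-1.5],"rotation":[0,0,0],"jaw":-0.6},{"offset":[0,0,-1.5],"rotation":[0,0,0],"jaw":-0.6},{"offset":[0,0,-1.5],"rotation":[0,0,0],"jaw":0.1},{"offset":[0,0,-1.5],"rotation":[0,0,0],"jaw":0.1},{"offset":[0,0,-1.5],"rotation":[0,0,0],"jaw":0.1},{"offset":[0,0,-1.5],"rotation":[0,0,0],"jaw":0.1}]}}

```text
time: 4.95
tcp_pos: [0.5729, 0.3415, 0.0606]
tool_rot: [[1.0, 0.03, -0.0], [0.03, -1.0, -0.0], [-0.0, 0.0, -1.0]]
wrist_force: [-0.0, -0.5, 0.2]
width: 0.55
gripper_force: 0.0
```

Call:
{"name": "apply_moves", "arguments": {"targets": [{"offset":[0,0,50],"rotation":[0,0,0],"jaw":0.1},{"offset":[0,0,98],"rotation":[0,0,0],"jaw":0.1},{"offset":[-13,-48,105],"rotation":[0,0,0],"jaw":1},{"offset":[-136,-501,110],"rotation":[0,0,0],"jaw":1},{"offset":[-136,-501,110],"rotation":[0,0,0],"jaw":1},{"offset":[-136,-501,110],"rotation":[0,0,0],"jaw":1},{"offset":[-136,-501,110],"rotation":[0,0,0],"jaw":1},{"offset":[-136,-501,110],"rotation":[0,0,0],"jaw":1}]}}

```text
time: 5.75
tcp_pos: [0.4937, 0.0509, 0.1686]
tool_rot: [[1.0, 0.031, 0.0], [0.031, -1.0, -0.0], [0.0, 0.0, -1.0]]
wrist_force: [1.2, -0.5, 0.4]
width: 1.002
gripper_force: 0.0
```

```bash
python3 look.py side pics/s2.png 100 120 200 150 4
```

```text
(no output)
```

View pics/s2.png

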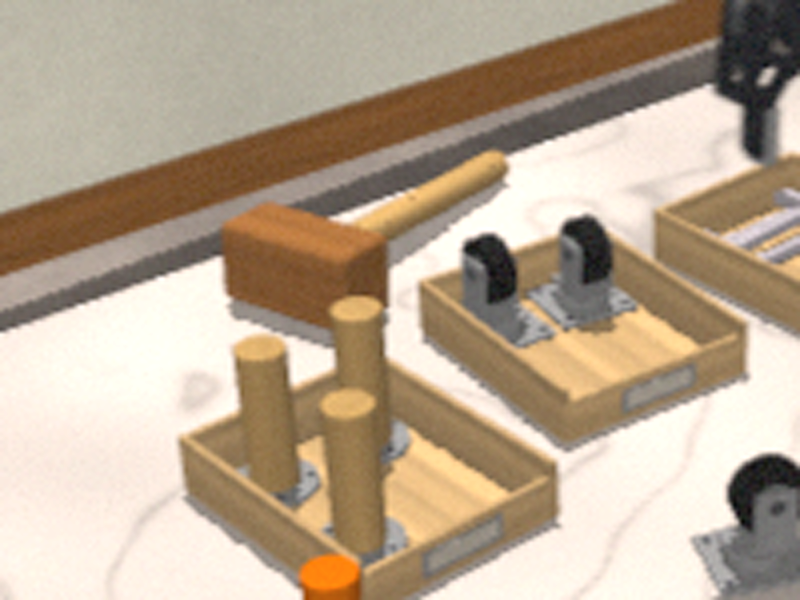

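The leg stands upright on the bin floor, with its top at (348,403) and base at (365,545). On to the second leg.

Call:
{"name": "apply_moves", "arguments": {"targets": [{"offset":[-57.5,-211.5,0],"rotation":[0,0,0],"jaw":1},{"offset":[-57.5,-211.5,0],"rotation":[0,0,0],"jaw":1},{"offset":[-57.5,-211.5,0],"rotation":[0,0,0],"jaw":1},{"offset":[-57.5,-211.5,0],"rotation":[0,0,0],"jaw":1},{"offset":[-57.5,-211.5,0],"rotation":[0,0,0],"jaw":1},{"offset":[-57.5,-211.5,0],"rotation":[0,0,0],"jaw":1},{"offset":[-57.5,-211.5,-20],"rotation":[0,0,0],"jaw":1}]}}

```text
time: 6.5
tcp_pos: [0.4384, -0.1601, 0.1499]
tool_rot: [[1.0, 0.028, 0.004], [0.028, -1.0, -0.001], [0.004, 0.002, -1.0]]
wrist_force: [-0.4, 0.3, -0.4]
width: 0.999
gripper_force: 0.0
```

Call:
{"name": "apply_moves", "arguments": {"targets": [{"offset":[0,0.5,-48],"rotation":[0,0,0],"jaw":1},{"offset":[0,0.5,-93],"rotation":[0,0,0],"jaw":1},{"offset":[0,0.5,-93],"rotation":[0,0,0],"jaw":1},{"offset":[0,0.5,-93],"rotation":[0,0,0],"jaw":-0.6},{"offset":[0,0.5,-93],"rotation":[0,0,0],"jaw":-0.6},{"offset":[0,0.5,-93],"rotation":[0,0,0],"jaw":-0.6},{"offset":[0,0.5,-93],"rotation":[0,0,0],"jaw":-0.6},{"offset":[0,0.5,-93],"rotation":[0,0,0],"jaw":-0.6}]}}

```text
time: 7.3
tcp_pos: [0.4385, -0.1592, 0.0572]
tool_rot: [[1.0, 0.03, 0.003], [0.03, -1.0, -0.002], [0.003, 0.002, -1.0]]
wrist_force: [-1.0, -0.8, 14.3]
width: 0.355
gripper_force: 38.5
```

Call:
{"name": "apply_moves", "arguments": {"targets": [{"offset":[0,0,45],"rotation":[0,0,0],"jaw":-0.6},{"offset":[0,0,90],"rotation":[0,0,0],"jaw":-0.6},{"offset":[138,435,90],"rotation":[0,0,0],"jaw":-0.6},{"offset":[138,435,90],"rotation":[0,0,0],"jaw":-0.6},{"offset":[138,435,90],"rotation":[0,0,0],"jaw":-0.6},{"offset":[138,435,90],"rotation":[0,0,0],"jaw":-0.6},{"offset":[138,435,90],"rotation":[0,0,0],"jaw":-0.6},{"offset":[138,435,90],"rotation":[0,0,0],"jaw":-0.6}]}}

```text
time: 8.1
tcp_pos: [0.5282, 0.1297, 0.1466]
tool_rot: [[1.0, 0.03, 0.002], [0.03, -1.0, 0.0], [0.002, -0.0, -1.0]]
wrist_force: [0.8, -0.4, -1.6]
width: 0.354
gripper_force: 40.7
```

Call:
{"name": "apply_moves", "arguments": {"targets": [{"offset":[47,149,0],"rotation":[0,0,0],"jaw":-0.6},{"offset":[47,149,0],"rotation":[0,0,0],"jaw":-0.6},{"offset":[47,149,0],"rotation":[0,0,0],"jaw":-0.6},{"offset":[47,149,0],"rotation":[0,0,0],"jaw":-0.6},{"offset":[47,149,0],"rotation":[0,0,0],"jaw":-0.6},{"offset":[47,149,-45],"rotation":[0,0,0],"jaw":-0.6},{"offset":[47,149,-75],"rotation":[0,0,0],"jaw":-0.6},{"offset":[47,149,-78],"rotation":[0,0,0],"jaw":-0.6}]}}

```text
time: 8.9
tcp_pos: [0.572, 0.2739, 0.0647]
tool_rot: [[1.0, 0.029, -0.005], [0.029, -1.0, -0.002], [-0.005, 0.002, -1.0]]
wrist_force: [0.4, 0.2, 0.1]
width: 0.353
gripper_force: 40.7
```

Call:
{"name": "apply_moves", "arguments": {"targets": [{"offset":[0,0,-3],"rotation":[0,0,0],"jaw":-0.6},{"offset":[0,0,-5.5],"rotation":[0,0,0],"jaw":-0.6},{"offset":[0,0,-6.5],"rotation":[0,0,0],"jaw":-0.6},{"offset":[0,0,-6.5],"rotation":[0,0,0],"jaw":-0.6},{"offset":[0,0,-6.5],"rotation":[0,0,0],"jaw":0.05},{"offset":[0,0,-6.5],"rotation":[0,0,0],"jaw":0.05},{"offset":[0,0,-6.5],"rotation":[0,0,0],"jaw":0.05},{"offset":[0,0,-6.5],"rotation":[0,0,0],"jaw":0.05}]}}

```text
time: 9.7
tcp_pos: [0.5746, 0.2765, 0.0609]
tool_rot: [[1.0, 0.03, -0.0], [0.03, -1.0, -0.0], [-0.0, 0.0, -1.0]]
wrist_force: [0.3, 0.4, -0.2]
width: 0.524
gripper_force: 0.0
```

Call:
{"name": "apply_moves", "arguments": {"targets": [{"offset":[0,0,50],"rotation":[0,0,0],"jaw":0.05},{"offset":[0,0,95],"rotation":[0,0,0],"jaw":0.05},{"offset":[-30,-25,95],"rotation":[0,0,8],"jaw":1},{"offset":[-163.5,-112,70],"rotation":[0,0,65],"jaw":1},{"offset":[-163.5,-112,70],"rotation":[0,0,65],"jaw":1},{"offset":[-163.5,-112,70],"rotation":[0,0,65],"jaw":1},{"offset":[-163.5,-112,70],"rotation":[0,0,65],"jaw":1},{"offset":[-163.5,-112,70],"rotation":[0,0,65],"jaw":1}]}}

```text
time: 10.5
tcp_pos: [0.4087, 0.1632, 0.1308]
tool_rot: [[0.601, 0.799, -0.002], [0.799, -0.601, -0.001], [-0.001, -0.001, -1.0]]
wrist_force: [0.2, -0.6, -0.0]
width: 1.003
gripper_force: 0.0
```

Call:
{"name": "apply_moves", "arguments": {"targets": [{"offset":[0,0,0],"rotation":[0,0,8],"jaw":1},{"offset":[0,0,0],"rotation":[0,0,14],"jaw":1},{"offset":[0,0,0],"rotation":[0,0,14],"jaw":1}]}}

```text
time: 10.8
tcp_pos: [0.4113, 0.1645, 0.131]
tool_rot: [[0.394, 0.919, 0.0], [0.919, -0.394, 0.0], [0.0, 0.0, -1.0]]
wrist_force: [0.2, 0.2, -0.9]
width: 1.001
gripper_force: 0.0
```

```bash
python3 look.py side pics/s3.png 100 120 200 150 4; python3 -c "
from rig import sensors;s=sensors.sense();print(s['time'],s['tcp_pos'],s['tool_rot'].round(3).tolist())"
```

```text
10.85 [0.41123967 0.1644916  0.13099261] [[0.398, 0.918, 0.0], [0.918, -0.398, 0.0], [0.0, 0.0, -1.0]]
```

View pics/s3.png

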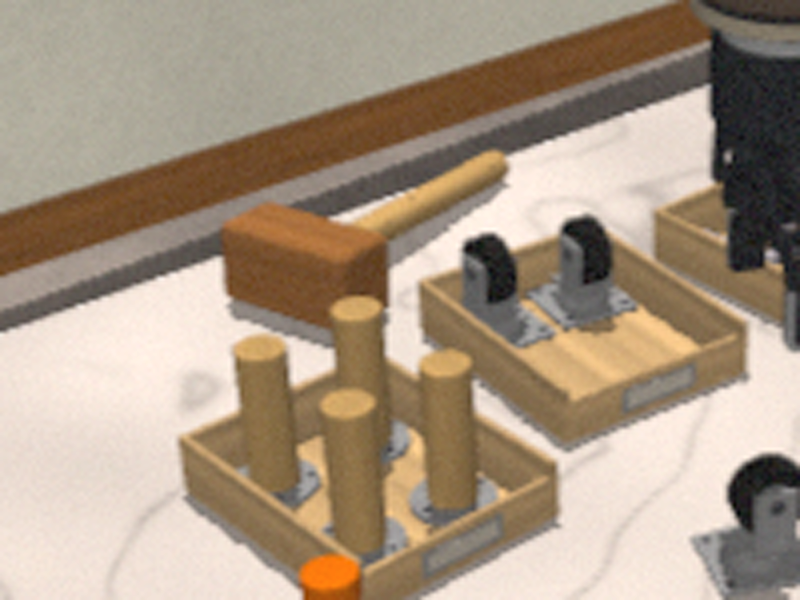

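Both legs are standing in their bin, with tops at (348,403) and (445,362). Next I'll grip the castor.

Call:
{"name": "apply_moves", "arguments": {"targets": [{"offset":[0,0,-50],"rotation":[0,0,0],"jaw":1},{"offset":[0,0,-98],"rotation":[0,0,0],"jaw":1},{"offset":[0,0,-98],"rotation":[0,0,0],"jaw":1},{"offset":[0,0,-98],"rotation":[0,0,0],"jaw":-0.6},{"offset":[0,0,-98],"rotation":[0,0,0],"jaw":-0.6},{"offset":[0,0,-98],"rotation":[0,0,0],"jaw":-0.6},{"offset":[0,0,-98],"rotation":[0,0,0],"jaw":-0.6},{"offset":[0,0,-98],"rotation":[0,0,0],"jaw":-0.6}]}}

```text
time: 11.65
tcp_pos: [0.4118, 0.1647, 0.0342]
tool_rot: [[0.396, 0.918, 0.002], [0.918, -0.396, 0.001], [0.001, 0.001, -1.0]]
wrist_force: [-5.2, 3.9, 18.6]
width: 0.208
gripper_force: 34.2
```

Width 0.208 is narrower than I expected for the 29 mm fork, so I'll look.

```bash
python3 -c "
from rig import sensors;s=sensors.sense();print(s['width'],s['gripper_force'],s['wrist_force'],s['moment'])"; python3 look.py side pics/s4.png 240 160 120 120 5
```

```text
0.20791385801178694 34.19540762901306 [-5.2338822   3.87001944 18.62464668] [0.74711664 0.74472577 0.03593057]
```

View pics/s4.png

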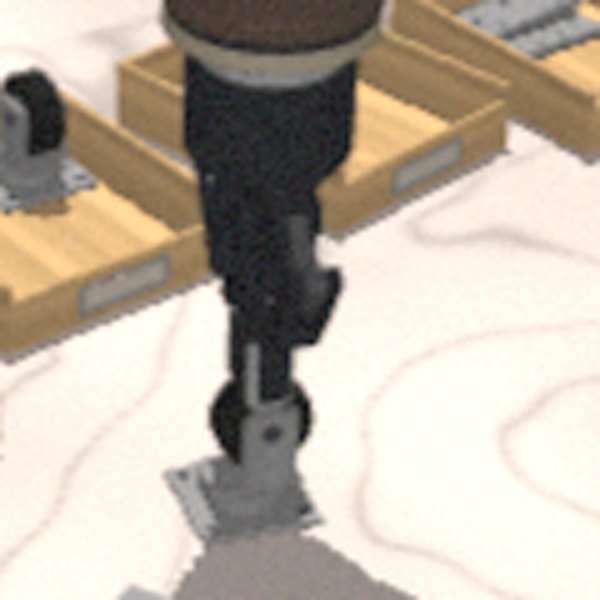

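```bash
python3 - <<'E'
import pickle
from h import *
from rig import sensors
S=pickle.load(open("f0.pkl","rb"))["side"]
for z in(.0,.023,.035,.046,.056,.07,.08,.1):
  print(z,[tuple(np.round([(u-240)*5,(v-160)*5])) for u,v in[proj(S,(.4113,.1645,z)),proj(S,(.396,.171,z))]])
s=sensors.sense();print(s['tcp_pos'],s['width'])
E
```

```text
0.0 [(np.float64(253.0), np.float64(495.0)), (np.float64(265.0), np.float64(515.0))]
0.023 [(np.float64(254.0), np.float64(456.0)), (np.float64(267.0), np.float64(476.0))]
0.035 [(np.float64(255.0), np.float64(435.0)), (np.float64(267.0), np.float64(455.0))]
0.046 [(np.float64(256.0), np.float64(416.0)), (np.float64(268.0), np.float64(436.0))]
0.056 [(np.float64(256.0), np.float64(398.0)), (np.float64(269.0), np.float64(418.0))]
0.07 [(np.float64(257.0), np.float64(373.0)), (np.float64(270.0), np.float64(393.0))]
0.08 [(np.float64(258.0), np.float64(355.0)), (np.float64(270.0), np.float64(375.0))]
0.1 [(np.float64(259.0), np.float64(319.0)), (np.float64(272.0), np.float64(338.0))]
[0.4117137  0.16479255 0.03415142] 0.20981120861811361
```

```bash
python3 - <<'E'
import pickle
from h import *
S=pickle.load(open("f0.pkl","rb"))["side"]
print("s2: tip seen 765,160 ; s1 tips seen (320,408),(382,385)")
for z in(.13,.145,.157,.17,.185,.2):
  print(z,[tuple(np.round([(u-100)*4,(v-120)*4])) for u,v in[proj(S,(.494,.052+.045,z)),proj(S,(.494,.052+.055,z))]])
for z in(.06,.072,.085,.1,.11):
  print(z,[tuple(np.round([(u-100)*4,(v-120)*4])) for u,v in[proj(S,(.571,.3428+.02,z)),proj(S,(.571,.3428-.02,z))]])
E
```

```text
s2: tip seen 765,160 ; s1 tips seen (320,408),(382,385)
0.13 [(np.float64(756.0), np.float64(278.0)), (np.float64(744.0), np.float64(284.0))]
0.145 [(np.float64(756.0), np.float64(257.0)), (np.float64(744.0), np.float64(262.0))]
0.157 [(np.float64(757.0), np.float64(239.0)), (np.float64(745.0), np.float64(244.0))]
0.17 [(np.float64(757.0), np.float64(220.0)), (np.float64(745.0), np.float64(225.0))]
0.185 [(np.float64(758.0), np.float64(197.0)), (np.float64(746.0), np.float64(202.0))]
0.2 [(np.float64(759.0), np.float64(174.0)), (np.float64(746.0), np.float64(179.0))]
0.06 [(np.float64(323.0), np.float64(482.0)), (np.float64(381.0), np.float64(457.0))]
0.072 [(np.float64(321.0), np.float64(465.0)), (np.float64(379.0), np.float64(440.0))]
0.085 [(np.float64(319.0), np.float64(446.0)), (np.float64(378.0), np.float64(421.0))]
0.1 [(np.float64(316.0), np.float64(424.0)), (np.float64(376.0), np.float64(399.0))]
0.11 [(np.float64(315.0), np.float64(409.0)), (np.float64(375.0), np.float64(384.0))]
```

The pictures show the fingertips sitting about 25–37 mm behind the reported TCP, not 11 mm ahead of it. That puts them on the wheel above the fork. I'll trust the pictures, open, and regrip about 36 mm lower.

Call:
{"name": "apply_moves", "arguments": {"targets": [{"offset":[0,0,0],"rotation":[0,0,0],"jaw":1},{"offset":[0,0,0],"rotation":[0,0,0],"jaw":1},{"offset":[0,0,0],"rotation":[0,0,0],"jaw":1},{"offset":[0,0,-15],"rotation":[0,0,0],"jaw":1},{"offset":[0,0,-28],"rotation":[0,0,0],"jaw":1},{"offset":[0,0,-36],"rotation":[0,0,0],"jaw":1},{"offset":[0,0,-36],"rotation":[0,0,0],"jaw":1}]}}

```text
time: 12.4
tcp_pos: [0.4106, 0.1642, -0.0038]
tool_rot: [[0.396, 0.918, -0.002], [0.918, -0.396, -0.001], [-0.001, -0.001, -1.0]]
wrist_force: [0.9, 0.6, 0.5]
width: 1.001
gripper_force: 0.0
```

Call:
{"name": "apply_moves", "arguments": {"targets": [{"offset":[0,0,0],"rotation":[0,0,0],"jaw":-0.6},{"offset":[0,0,0],"rotation":[0,0,0],"jaw":-0.6},{"offset":[0,0,0],"rotation":[0,0,0],"jaw":-0.6},{"offset":[0,0,0],"rotation":[0,0,0],"jaw":-0.6},{"offset":[0,0,0],"rotation":[0,0,0],"jaw":-0.6}]}}

```text
time: 12.9
tcp_pos: [0.4115, 0.1645, -0.0026]
tool_rot: [[0.395, 0.919, 0.001], [0.919, -0.395, 0.0], [0.0, 0.001, -1.0]]
wrist_force: [-1.0, -0.7, 7.9]
width: 0.335
gripper_force: 39.6
```

Call:
{"name": "apply_moves", "arguments": {"targets": [{"offset":[0,0,45],"rotation":[0,0,0],"jaw":-0.6},{"offset":[0,0,85],"rotation":[0,0,-8],"jaw":-0.6},{"offset":[35,-10.5,85],"rotation":[0,0,-16],"jaw":-0.6},{"offset":[70,-21,85],"rotation":[0,0,-24],"jaw":-0.6},{"offset":[110,-33,85],"rotation":[0,0,-32],"jaw":-0.6},{"offset":[150,-45,85],"rotation":[0,0,-40],"jaw":-0.6},{"offset":[185,-55,85],"rotation":[0,0,-48],"jaw":-0.6},{"offset":[212,-63.5,85],"rotation":[0,0,-56],"jaw":-0.6}]}}

```text
time: 13.7
tcp_pos: [0.6252, 0.1001, 0.082]
tool_rot: [[0.984, 0.18, 0.001], [0.18, -0.984, 0.0], [0.001, 0.0, -1.0]]
wrist_force: [0.1, -0.2, -1.0]
width: 0.332
gripper_force: 40.5
```

Call:
{"name": "apply_moves", "arguments": {"targets": [{"offset":[0,0,0],"rotation":[0,0,-8],"jaw":-0.6},{"offset":[0,0,0],"rotation":[0,0,-14.5],"jaw":-0.6},{"offset":[0,0,0],"rotation":[0,0,-14.5],"jaw":-0.6},{"offset":[0,0,-40],"rotation":[0,0,-14.5],"jaw":-0.6},{"offset":[0,0,-60],"rotation":[0,0,-14.5],"jaw":-0.6},{"offset":[0,0,-60],"rotation":[0,0,-14.5],"jaw":-0.6}]}}

```text
time: 14.3
tcp_pos: [0.6209, 0.1008, 0.0194]
tool_rot: [[0.998, -0.063, -0.005], [-0.063, -0.998, -0.001], [-0.005, 0.001, -1.0]]
wrist_force: [0.3, -0.4, -1.6]
width: 0.327
gripper_force: 40.4
```

```bash
python3 -c "
from rig import sensors;s=sensors.sense();print(s['time'],s['tcp_pos'],s['tool_rot'].round(3).tolist(),s['width'])"; python3 look.py side pics/s5.png 180 140 120 110 5
```

```text
14.3 [0.62085665 0.10079304 0.01942535] [[0.998, -0.063, -0.005], [-0.063, -0.998, -0.001], [-0.005, 0.001, -1.0]] 0.3268606343112435
```

View pics/s5.png

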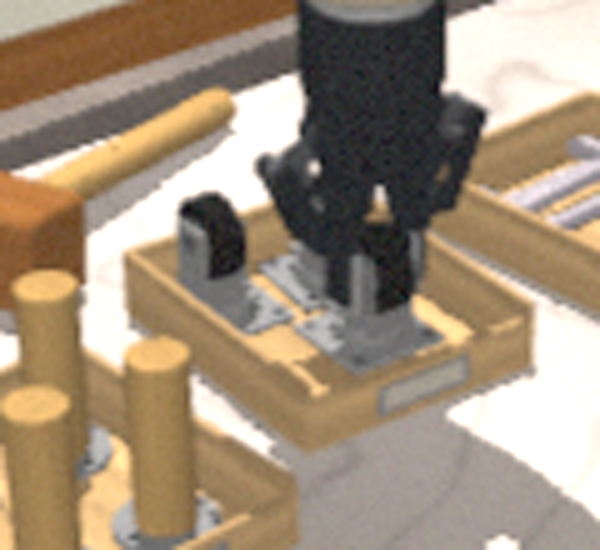

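The castor hangs level in the castors bin between the walls, with its plate at about (370,340). I'll lower it and release.

Call:
{"name": "apply_moves", "arguments": {"targets": [{"offset":[4,0,-9],"rotation":[0,0,0],"jaw":-0.6},{"offset":[4,0,-15],"rotation":[0,0,0],"jaw":-0.6},{"offset":[4,0,-19.5],"rotation":[0,0,0],"jaw":-0.6},{"offset":[4,0,-19.5],"rotation":[0,0,0],"jaw":-0.6},{"offset":[4,0,-19.5],"rotation":[0,0,0],"jaw":-0.6}]}}

```text
time: 14.85
tcp_pos: [0.6273, 0.101, 0.0026]
tool_rot: [[0.998, -0.066, 0.0], [-0.066, -0.998, 0.0], [0.0, -0.0, -1.0]]
wrist_force: [-0.9, 0.7, -0.8]
width: 0.334
gripper_force: 40.6
```

Call:
{"name": "apply_moves", "arguments": {"targets": [{"offset":[0,0,-1],"rotation":[0,0,0],"jaw":-0.6},{"offset":[0,0,-1],"rotation":[0,0,0],"jaw":0.05},{"offset":[0,0,-1],"rotation":[0,0,0],"jaw":0.05},{"offset":[0,0,-1],"rotation":[0,0,0],"jaw":0.05},{"offset":[0,0,-1],"rotation":[0,0,0],"jaw":0.05},{"offset":[0,0,40],"rotation":[0,0,0],"jaw":0.05},{"offset":[0,0,88],"rotation":[0,0,0],"jaw":0.05},{"offset":[0,0,110],"rotation":[0,0,0],"jaw":0.05}]}}

```text
time: 15.65
tcp_pos: [0.6288, 0.1012, 0.1161]
tool_rot: [[0.998, -0.066, 0.004], [-0.066, -0.998, 0.0], [0.004, -0.001, -1.0]]
wrist_force: [0.8, 0.5, -0.3]
width: 0.524
gripper_force: 0.0
```

Call:
{"name": "apply_moves", "arguments": {"targets": [{"offset":[-261.5,-393,0],"rotation":[0,0,69],"jaw":0.05},{"offset":[-261.5,-393,0],"rotation":[0,0,69],"jaw":0.05},{"offset":[-261.5,-393,0],"rotation":[0,0,69],"jaw":0.05},{"offset":[-261.5,-393,0],"rotation":[0,0,69],"jaw":0.05},{"offset":[-261.5,-393,0],"rotation":[0,0,69],"jaw":-0.25},{"offset":[-261.5,-393,0],"rotation":[0,0,69],"jaw":-0.25},{"offset":[-261.5,-393,0],"rotation":[0,0,69],"jaw":-0.25},{"offset":[-261.5,-393,0],"rotation":[0,0,69],"jaw":-0.25}]}}

```text
time: 16.45
tcp_pos: [0.4282, -0.2, 0.1126]
tool_rot: [[0.528, 0.85, 0.0], [0.85, -0.528, -0.0], [0.0, 0.0, -1.0]]
wrist_force: [1.1, -0.3, 0.1]
width: 0.374
gripper_force: 0.0
```

```bash
python3 -c "
from rig import sensors;s=sensors.sense();print(s['time'],s['tcp_pos'],s['tool_rot'].round(3).tolist(),s['width'])"; python3 look.py top pics/t6.png 170 100 290 180 2.75
```

```text
16.45 [ 0.42816466 -0.20002388  0.11262812] [[0.528, 0.85, 0.0], [0.85, -0.528, -0.0], [0.0, 0.0, -1.0]] 0.37424021421097126
```

View pics/t6.png

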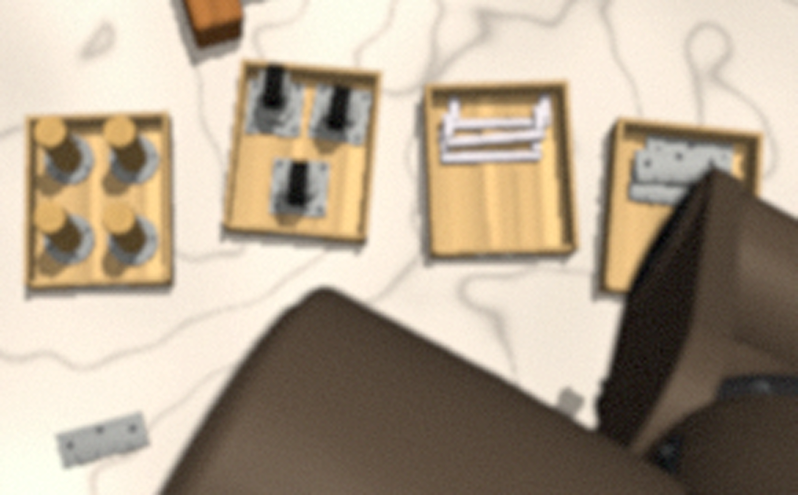

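Legs and castor are correctly placed: leg tops at (50,222) and (125,222), castor at (298,188). Continuing to the handle.

Call:
{"name": "apply_moves", "arguments": {"targets": [{"offset":[-63,-92,0],"rotation":[0,0,7],"jaw":-0.25},{"offset":[-63,-92,0],"rotation":[0,0,7],"jaw":-0.25},{"offset":[-63,-92,0],"rotation":[0,0,7],"jaw":-0.25},{"offset":[-63,-92,0],"rotation":[0,0,7],"jaw":-0.25},{"offset":[-63,-92,0],"rotation":[0,0,7],"jaw":-0.25}]}}

```text
time: 17.0
tcp_pos: [0.3662, -0.2906, 0.1125]
tool_rot: [[0.426, 0.905, 0.0], [0.905, -0.426, 0.0], [0.0, -0.0, -1.0]]
wrist_force: [-0.5, 0.9, -0.0]
width: 0.377
gripper_force: 0.0
```

Call:
{"name": "apply_moves", "arguments": {"targets": [{"offset":[-1,-1,-50],"rotation":[0,0,0],"jaw":-0.25},{"offset":[-1,-1,-95],"rotation":[0,0,0],"jaw":-0.25},{"offset":[-1,-1,-118],"rotation":[0,0,0],"jaw":-0.25},{"offset":[-1,-1,-124],"rotation":[0,0,0],"jaw":-0.25},{"offset":[-1,-1,-128],"rotation":[0,0,0],"jaw":-0.25},{"offset":[-1,-1,-128],"rotation":[0,0,0],"jaw":-0.25}]}}

```text
time: 17.6
tcp_pos: [0.366, -0.2917, -0.015]
tool_rot: [[0.424, 0.906, 0.001], [0.906, -0.424, -0.001], [-0.0, 0.001, -1.0]]
wrist_force: [0.4, 0.2, -0.0]
width: 0.376
gripper_force: 0.0
```

```bash
python3 look.py side pics/s7.png 350 130 130 100 5
```

```text
(no output)
```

View pics/s7.png

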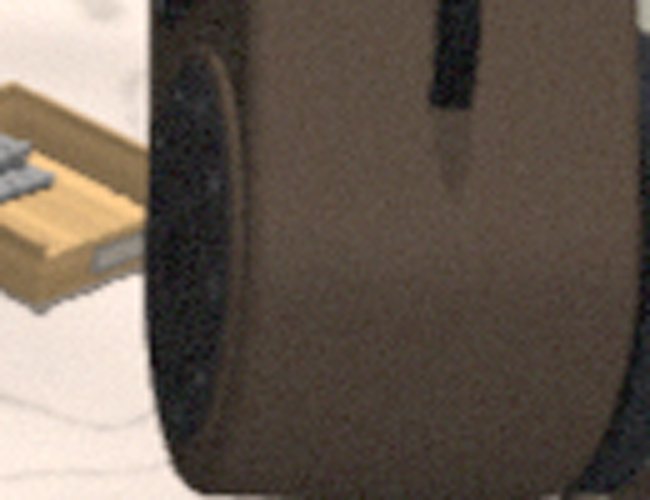

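The arm hides the grasp in this view, so I'll feel for the table by force.

Call:
{"name": "apply_moves", "arguments": {"targets": [{"offset":[0,0,-2],"rotation":[0,0,0],"jaw":-0.25},{"offset":[0,0,-4],"rotation":[0,0,0],"jaw":-0.25},{"offset":[0,0,-6],"rotation":[0,0,0],"jaw":-0.25},{"offset":[0,0,-6],"rotation":[0,0,0],"jaw":-0.25}]}}

```text
time: 18.05
tcp_pos: [0.3652, -0.2918, -0.0215]
tool_rot: [[0.425, 0.905, 0.0], [0.905, -0.425, -0.0], [-0.0, 0.0, -1.0]]
wrist_force: [-0.0, 0.4, 0.4]
width: 0.376
gripper_force: 0.0
```

Call:
{"name": "apply_moves", "arguments": {"targets": [{"offset":[0,0,-1],"rotation":[0,0,0],"jaw":-0.25},{"offset":[0,0,-2],"rotation":[0,0,0],"jaw":-0.25},{"offset":[0,0,-3],"rotation":[0,0,0],"jaw":-0.25},{"offset":[0,0,-3],"rotation":[0,0,0],"jaw":-0.25}]}}

```text
time: 18.45
tcp_pos: [0.3652, -0.2917, -0.0247]
tool_rot: [[0.425, 0.905, -0.0], [0.905, -0.425, 0.0], [0.0, -0.0, -1.0]]
wrist_force: [0.2, -0.6, -0.9]
width: 0.375
gripper_force: 0.0
```

Call:
{"name": "apply_moves", "arguments": {"targets": [{"offset":[0,0,-1],"rotation":[0,0,0],"jaw":-0.25},{"offset":[0,0,-2],"rotation":[0,0,0],"jaw":-0.25},{"offset":[0,0,-2],"rotation":[0,0,0],"jaw":-0.25}]}}

```text
time: 18.75
tcp_pos: [0.3652, -0.2917, -0.0267]
tool_rot: [[0.425, 0.905, -0.0], [0.905, -0.425, 0.0], [0.0, -0.0, -1.0]]
wrist_force: [0.1, 0.3, -0.7]
width: 0.376
gripper_force: 0.0
```

Call:
{"name": "apply_moves", "arguments": {"targets": [{"offset":[0,0,-1],"rotation":[0,0,0],"jaw":-0.25},{"offset":[0,0,-2],"rotation":[0,0,0],"jaw":-0.25},{"offset":[0,0,-2],"rotation":[0,0,0],"jaw":-0.25}]}}

```text
time: 19.05
tcp_pos: [0.3652, -0.2918, -0.0286]
tool_rot: [[0.425, 0.905, 0.0], [0.905, -0.425, -0.0], [-0.0, 0.0, -1.0]]
wrist_force: [0.2, -0.4, 0.7]
width: 0.375
gripper_force: 0.0
```

Call:
{"name": "apply_moves", "arguments": {"targets": [{"offset":[0,0,0],"rotation":[0,0,0],"jaw":-0.6},{"offset":[0,0,0],"rotation":[0,0,0],"jaw":-0.7},{"offset":[0,0,0],"rotation":[0,0,0],"jaw":-0.85},{"offset":[0,0,0],"rotation":[0,0,0],"jaw":-0.85}]}}

```text
time: 19.45
tcp_pos: [0.3658, -0.2923, -0.0277]
tool_rot: [[0.425, 0.905, 0.001], [0.905, -0.425, -0.001], [-0.001, 0.002, -1.0]]
wrist_force: [-1.9, 1.3, 26.7]
width: 0.103
gripper_force: 45.0
```

Call:
{"name": "apply_moves", "arguments": {"targets": [{"offset":[0,0,30],"rotation":[0,0,0],"jaw":-0.85},{"offset":[0,0,75],"rotation":[0,0,0],"jaw":-0.85},{"offset":[35,26,90],"rotation":[0,0,7],"jaw":-0.85},{"offset":[75,55,90],"rotation":[0,0,14],"jaw":-0.85},{"offset":[115,85,90],"rotation":[0,0,21],"jaw":-0.85},{"offset":[155,115,90],"rotation":[0,0,28.5],"jaw":-0.85},{"offset":[195,144,90],"rotation":[0,0,28.5],"jaw":-0.85},{"offset":[232,171,90],"rotation":[0,0,28.5],"jaw":-0.85}]}}

```text
time: 20.25
tcp_pos: [0.5988, -0.1189, 0.0614]
tool_rot: [[-0.059, 0.998, 0.0], [0.998, 0.059, -0.0], [-0.0, 0.0, -1.0]]
wrist_force: [0.4, -1.1, -0.5]
width: 0.103
gripper_force: 40.4
```

Call:
{"name": "apply_moves", "arguments": {"targets": [{"offset":[11.5,9,0],"rotation":[0,0,0],"jaw":-0.85},{"offset":[11.5,9,0],"rotation":[0,0,0],"jaw":-0.85},{"offset":[11.5,9,0],"rotation":[0,0,0],"jaw":-0.85}]}}

```text
time: 20.55
tcp_pos: [0.6076, -0.1118, 0.061]
tool_rot: [[-0.059, 0.998, -0.001], [0.998, 0.059, 0.0], [0.0, -0.001, -1.0]]
wrist_force: [0.1, 0.1, -0.8]
width: 0.104
gripper_force: 40.4
```

```bash
python3 look.py side pics/s8.png 230 110 160 110 5
```

```text
(no output)
```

View pics/s8.png

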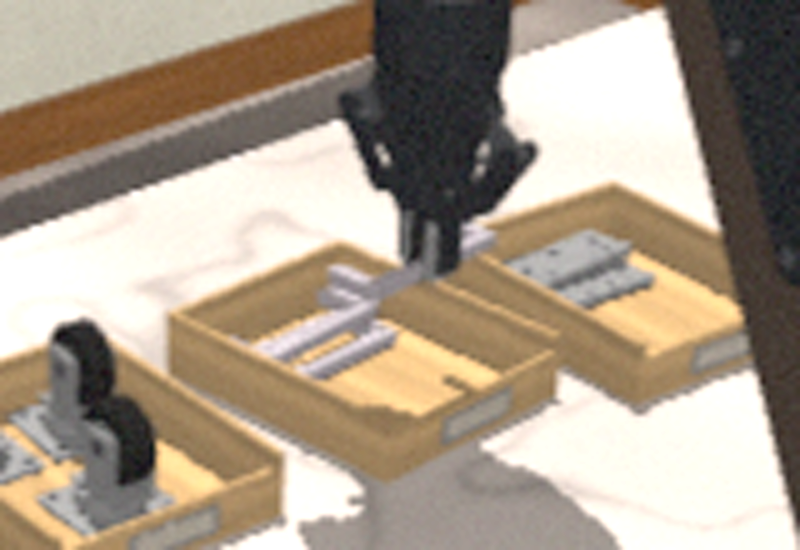

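The handle is gripped near its middle at (432,262), level and with its posts toward the stock. Lowering it.

Call:
{"name": "apply_moves", "arguments": {"targets": [{"offset":[1,0,-45],"rotation":[0,0,0],"jaw":-0.85},{"offset":[1,0,-70],"rotation":[0,0,0],"jaw":-0.85},{"offset":[1,0,-78],"rotation":[0,0,0],"jaw":-0.85},{"offset":[1,0,-81],"rotation":[0,0,0],"jaw":-0.85},{"offset":[1,0,-83],"rotation":[0,0,0],"jaw":-0.85},{"offset":[1,0,-83],"rotation":[0,0,0],"jaw":-0.85}]}}

```text
time: 21.2
tcp_pos: [0.6103, -0.1121, -0.0205]
tool_rot: [[-0.058, 0.998, 0.001], [0.998, 0.058, -0.0], [-0.0, 0.001, -1.0]]
wrist_force: [0.5, -0.2, -1.0]
width: 0.096
gripper_force: 40.4
```

Call:
{"name": "apply_moves", "arguments": {"targets": [{"offset":[0,0,-1],"rotation":[0,0,0],"jaw":-0.85},{"offset":[0,0,-2],"rotation":[0,0,0],"jaw":-0.85},{"offset":[0,0,-2],"rotation":[0,0,0],"jaw":-0.85}]}}

```text
time: 21.5
tcp_pos: [0.6103, -0.1119, -0.0226]
tool_rot: [[-0.059, 0.998, 0.001], [0.998, 0.059, -0.0], [-0.0, 0.001, -1.0]]
wrist_force: [-1.4, -0.3, 8.8]
width: 0.102
gripper_force: 46.1
```

Call:
{"name": "apply_moves", "arguments": {"targets": [{"offset":[0,0,0],"rotation":[0,0,0],"jaw":-0.4},{"offset":[0,0,1],"rotation":[0,0,0],"jaw":-0.4},{"offset":[0,0,3],"rotation":[0,0,0],"jaw":-0.4},{"offset":[0,0,20],"rotation":[0,0,0],"jaw":-0.4},{"offset":[0,0,60],"rotation":[0,0,0],"jaw":-0.4},{"offset":[0,0,108],"rotation":[0,0,0],"jaw":0},{"offset":[-25,42,110],"rotation":[0,0,7],"jaw":0.3},{"offset":[-50,83,110],"rotation":[0,0,14],"jaw":0.3}]}}

```text
time: 22.3
tcp_pos: [0.5606, -0.0287, 0.0883]
tool_rot: [[-0.301, 0.954, 0.004], [0.954, 0.301, -0.0], [-0.001, 0.004, -1.0]]
wrist_force: [0.5, 2.2, 0.0]
width: 0.646
gripper_force: 0.0
```

Call:
{"name": "apply_moves", "arguments": {"targets": [{"offset":[-195,324,0],"rotation":[0,0,0],"jaw":0.3},{"offset":[-195,324,0],"rotation":[0,0,0],"jaw":0.3},{"offset":[-195,324,0],"rotation":[0,0,0],"jaw":0.3},{"offset":[-195,324,0],"rotation":[0,0,0],"jaw":0.3},{"offset":[-195,324,0],"rotation":[0,0,0],"jaw":0.3},{"offset":[-195,324,0],"rotation":[0,0,0],"jaw":0.3},{"offset":[-195,324,0],"rotation":[0,0,0],"jaw":0.3},{"offset":[-195,324,0],"rotation":[0,0,0],"jaw":0.3}]}}

```text
time: 23.1
tcp_pos: [0.3627, 0.2976, 0.0867]
tool_rot: [[-0.3, 0.954, 0.0], [0.954, 0.3, 0.0], [0.0, 0.0, -1.0]]
wrist_force: [1.8, 0.4, -0.1]
width: 0.651
gripper_force: 0.0
```

Call:
{"name": "apply_moves", "arguments": {"targets": [{"offset":[0,0,0],"rotation":[0,0,0],"jaw":0.3},{"offset":[0,0,0],"rotation":[0,0,0],"jaw":0.3}]}}

```text
time: 23.3
tcp_pos: [0.3644, 0.2956, 0.0866]
tool_rot: [[-0.3, 0.954, 0.0], [0.954, 0.3, -0.0], [-0.0, 0.0, -1.0]]
wrist_force: [0.1, -0.3, 0.2]
width: 0.654
gripper_force: 0.0
```

```bash
python3 - <<'E'
from rig import grab_frame,sensors
import cv2,numpy as np
from h import *
s=sensors.sense();print(s['time'],s['tcp_pos'],s['tool_rot'].round(3).tolist(),s['width'])
T=grab_frame("top");S=grab_frame("side");f=T["frame"]
# bright handle in front part of handle bin
h=cv2.cvtColor(f,cv2.COLOR_BGR2HSV)
m=np.zeros(f.shape[:2],np.uint8);m[128:195,325:380]=1
m=((h[...,1]<45)&(h[...,2]>90)&(m>0)).astype(np.uint8)
n,_,st,c=cv2.connectedComponentsWithStats(m)
for i in range(1,n):
  if st[i,4]>8:print(st[i].tolist(),c[i].round(1),(ray(T,*c[i],.012)*1e3).round(1))
cr=lambda f,x,y,w,h:cv2.resize(f["frame"][y:y+h,x:x+w],(400,400),interpolation=cv2.INTER_CUBIC)
cv2.imwrite("pics/t9.png",cv2.convertScaleAbs(np.hstack([cr(T,310,115,90,90),cr(S,230,230,90,90)]),alpha=1.4))
E
```

```text
23.3 [0.36441351 0.29560581 0.08657135] [[-0.3, 0.954, 0.0], [0.954, 0.3, -0.0], [-0.0, 0.0, -1.0]] 0.6537160323292479
[325, 128, 45, 2, 53] [344.4 128.2] [757.1 -89.9  12. ]
[376, 128, 4, 31, 52] [378.5 139.6] [ 723.8 -189.2   12. ]
[330, 135, 40, 24, 532] [348.9 148.8] [ 694.2 -102.8   12. ]
[334, 166, 38, 14, 190] [352.6 174.6] [ 616.8 -112.9   12. ]
[365, 191, 15, 4, 21] [373.8 193.5] [ 562.3 -173.2   12. ]
```

The handle lies alone at (616.8,−112.9), 38 px long and clear of the stock. Now down onto the hinge.

Call:
{"name": "apply_moves", "arguments": {"targets": [{"offset":[0,0,-48],"rotation":[0,0,0],"jaw":0.25},{"offset":[0,0,-90],"rotation":[0,0,0],"jaw":0.25},{"offset":[0,0,-105],"rotation":[0,0,0],"jaw":0.25},{"offset":[0,0,-109],"rotation":[0,0,0],"jaw":0.25},{"offset":[0,0,-112],"rotation":[0,0,0],"jaw":0.25},{"offset":[0,0,-114],"rotation":[0,0,0],"jaw":0.25},{"offset":[0,0,-116],"rotation":[0,0,0],"jaw":0.25},{"offset":[0,0,-116],"rotation":[0,0,0],"jaw":0.25}]}}

```text
time: 24.2
tcp_pos: [0.3651, 0.2955, -0.029]
tool_rot: [[-0.298, 0.954, 0.001], [0.954, 0.298, 0.001], [0.0, 0.001, -1.0]]
wrist_force: [-0.2, 0.1, -0.2]
width: 0.622
gripper_force: 0.0
```

Call:
{"name": "apply_moves", "arguments": {"targets": [{"offset":[0,0,-1],"rotation":[0,0,0],"jaw":0.25},{"offset":[0,0,-2],"rotation":[0,0,0],"jaw":0.25},{"offset":[0,0,-2],"rotation":[0,0,0],"jaw":0.25}]}}

```text
time: 24.5
tcp_pos: [0.3647, 0.2953, -0.0315]
tool_rot: [[-0.298, 0.954, 0.0], [0.954, 0.298, 0.0], [0.0, 0.0, -1.0]]
wrist_force: [0.1, -0.6, -0.2]
width: 0.625
gripper_force: 0.0
```

Call:
{"name": "apply_moves", "arguments": {"targets": [{"offset":[0,0,-1],"rotation":[0,0,0],"jaw":0.25},{"offset":[0,0,-2],"rotation":[0,0,0],"jaw":0.25},{"offset":[0,0,-2],"rotation":[0,0,0],"jaw":0.25}]}}

```text
time: 24.8
tcp_pos: [0.3648, 0.2954, -0.0319]
tool_rot: [[-0.298, 0.954, 0.001], [0.954, 0.298, 0.001], [0.0, 0.001, -1.0]]
wrist_force: [-6.4, -4.4, 52.8]
width: 0.624
gripper_force: 26.6
```

Call:
{"name": "apply_moves", "arguments": {"targets": [{"offset":[0,0,-1],"rotation":[0,0,0],"jaw":0.25},{"offset":[0,0,-1],"rotation":[0,0,0],"jaw":0.25}]}}

```text
time: 25.0
tcp_pos: [0.3649, 0.2954, -0.032]
tool_rot: [[-0.298, 0.954, 0.001], [0.954, 0.298, 0.001], [0.0, 0.002, -1.0]]
wrist_force: [-11.0, -8.4, 81.7]
width: 0.627
gripper_force: 40.7
```

The table is reached at −32 mm. I'll back off to leave room for the closing swing, then close.

Call:
{"name": "apply_moves", "arguments": {"targets": [{"offset":[0,0,6],"rotation":[0,0,0],"jaw":0.25},{"offset":[0,0,8],"rotation":[0,0,0],"jaw":0.25},{"offset":[0,0,8],"rotation":[0,0,0],"jaw":0.25},{"offset":[0,0,8],"rotation":[0,0,0],"jaw":0},{"offset":[0,0,8],"rotation":[0,0,0],"jaw":-0.4},{"offset":[0,0,8],"rotation":[0,0,0],"jaw":-0.4},{"offset":[0,0,8],"rotation":[0,0,0],"jaw":-0.4}]}}

```text
time: 25.7
tcp_pos: [0.3646, 0.2952, -0.0267]
tool_rot: [[-0.298, 0.955, -0.0], [0.955, 0.298, -0.0], [-0.0, -0.0, -1.0]]
wrist_force: [-1.0, -0.1, 9.5]
width: 0.399
gripper_force: 38.9
```

Call:
{"name": "apply_moves", "arguments": {"targets": [{"offset":[0,0,30],"rotation":[0,0,0],"jaw":-0.4},{"offset":[0,0,75],"rotation":[0,0,0],"jaw":-0.4},{"offset":[10,-30,110],"rotation":[0,0,-4],"jaw":-0.4},{"offset":[27,-75,110],"rotation":[0,0,-10],"jaw":-0.4},{"offset":[43,-121,110],"rotation":[0,0,-16],"jaw":-0.4},{"offset":[59,-167,110],"rotation":[0,0,-20],"jaw":-0.4},{"offset":[75,-213,110],"rotation":[0,0,-20],"jaw":-0.4},{"offset":[91,-259,110],"rotation":[0,0,-20],"jaw":-0.4}]}}

```text
time: 26.5
tcp_pos: [0.4558, 0.0343, 0.0832]
tool_rot: [[0.046, 0.999, -0.001], [0.999, -0.046, 0.0], [-0.0, -0.001, -1.0]]
wrist_force: [0.8, 0.8, -1.4]
width: 0.398
gripper_force: 40.9
```

Call:
{"name": "apply_moves", "arguments": {"targets": [{"offset":[118,-332,0],"rotation":[0,0,0],"jaw":-0.4},{"offset":[118,-332,0],"rotation":[0,0,0],"jaw":-0.4},{"offset":[118,-332,0],"rotation":[0,0,0],"jaw":-0.4},{"offset":[118,-332,0],"rotation":[0,0,0],"jaw":-0.4},{"offset":[118,-332,0],"rotation":[0,0,0],"jaw":-0.4},{"offset":[118,-332,0],"rotation":[0,0,0],"jaw":-0.4},{"offset":[118,-332,0],"rotation":[0,0,0],"jaw":-0.4},{"offset":[118,-332,0],"rotation":[0,0,0],"jaw":-0.4}]}}

```text
time: 27.3
tcp_pos: [0.5755, -0.3015, 0.0829]
tool_rot: [[0.049, 0.999, 0.002], [0.999, -0.049, -0.002], [-0.002, 0.002, -1.0]]
wrist_force: [0.8, 1.1, -1.3]
width: 0.398
gripper_force: 40.9
```

Call:
{"name": "apply_moves", "arguments": {"targets": [{"offset":[0,0,0],"rotation":[0,0,0],"jaw":-0.4},{"offset":[0,0,0],"rotation":[0,0,0],"jaw":-0.4}]}}

```text
time: 27.5
tcp_pos: [0.5728, -0.2947, 0.0827]
tool_rot: [[0.046, 0.999, -0.002], [0.999, -0.046, 0.001], [0.001, -0.002, -1.0]]
wrist_force: [0.1, 0.7, -1.1]
width: 0.402
gripper_force: 40.9
```

Call:
{"name": "apply_moves", "arguments": {"targets": [{"offset":[0,-1,-48],"rotation":[0,0,0],"jaw":-0.4},{"offset":[0,-1,-80],"rotation":[0,0,0],"jaw":-0.4},{"offset":[0,-1,-94],"rotation":[0,0,0],"jaw":-0.4},{"offset":[0,-1,-99],"rotation":[0,0,0],"jaw":-0.4},{"offset":[0,-1,-102],"rotation":[0,0,0],"jaw":-0.4},{"offset":[0,-1,-103],"rotation":[0,0,0],"jaw":-0.4},{"offset":[0,-1,-103],"rotation":[0,0,0],"jaw":-0.4}]}}

```text
time: 28.2
tcp_pos: [0.5744, -0.2971, -0.0184]
tool_rot: [[0.046, 0.999, 0.001], [0.999, -0.046, -0.001], [-0.001, 0.001, -1.0]]
wrist_force: [-0.7, -0.2, -0.8]
width: 0.397
gripper_force: 40.9
```

Call:
{"name": "apply_moves", "arguments": {"targets": [{"offset":[0,0,-1],"rotation":[0,0,0],"jaw":-0.4},{"offset":[0,0,-1],"rotation":[0,0,0],"jaw":-0.4}]}}

```text
time: 28.4
tcp_pos: [0.574, -0.297, -0.02]
tool_rot: [[0.046, 0.999, 0.001], [0.999, -0.046, -0.0], [-0.0, 0.001, -1.0]]
wrist_force: [0.5, 0.3, -1.4]
width: 0.398
gripper_force: 40.9
```

Call:
{"name": "apply_moves", "arguments": {"targets": [{"offset":[0,0,-1],"rotation":[0,0,0],"jaw":-0.4},{"offset":[0,0,-1.5],"rotation":[0,0,0],"jaw":-0.4},{"offset":[0,0,-1.5],"rotation":[0,0,0],"jaw":0.02},{"offset":[0,0,-1.5],"rotation":[0,0,0],"jaw":0.02},{"offset":[0,0,-1.5],"rotation":[0,0,0],"jaw":0.02},{"offset":[0,0,5],"rotation":[0,0,0],"jaw":0.02},{"offset":[0,0,30],"rotation":[0,0,0],"jaw":0.02},{"offset":[0,0,75],"rotation":[0,0,0],"jaw":0.02}]}}

```text
time: 29.2
tcp_pos: [0.5718, -0.2957, 0.053]
tool_rot: [[0.046, 0.999, -0.004], [0.999, -0.046, 0.003], [0.002, -0.005, -1.0]]
wrist_force: [0.3, -0.9, 0.1]
width: 0.509
gripper_force: 0.0
```

Call:
{"name": "apply_moves", "arguments": {"targets": [{"offset":[-20,-20,50],"rotation":[0,0,0],"jaw":0.02},{"offset":[-50,-60,80],"rotation":[0,0,0],"jaw":0.02},{"offset":[-90,-110,120],"rotation":[0,0,0],"jaw":0.02},{"offset":[-120,-150,120],"rotation":[0,0,0],"jaw":0.02},{"offset":[-150,-190,120],"rotation":[0,0,0],"jaw":0.02},{"offset":[-180,-230,120],"rotation":[0,0,0],"jaw":0.02},{"offset":[-200,-265,120],"rotation":[0,0,0],"jaw":0.02},{"offset":[-200,-265,120],"rotation":[0,0,0],"jaw":0.02}]}}

```text
time: 30.0
tcp_pos: [0.3711, -0.5649, 0.1753]
tool_rot: [[0.048, 0.999, 0.0], [0.999, -0.048, -0.001], [-0.001, 0.0, -1.0]]
wrist_force: [0.4, -0.7, -0.8]
width: 0.507
gripper_force: 0.0
```

```bash
python3 - <<'E'
from rig import grab_frame
import cv2,numpy as np
T=grab_frame("top");S=grab_frame("side")
a=cv2.resize(T["frame"][110:280,170:460],(800,469)[0:2],interpolation=cv2.INTER_CUBIC)[:300]
b=cv2.resize(S["frame"][140:290,130:400][:110],(800,298),interpolation=cv2.INTER_CUBIC)
cv2.imwrite("pics/fin.png",cv2.convertScaleAbs(np.vstack([a,b]),alpha=1.4))
E
```

```text
(no output)
```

View pics/fin.png

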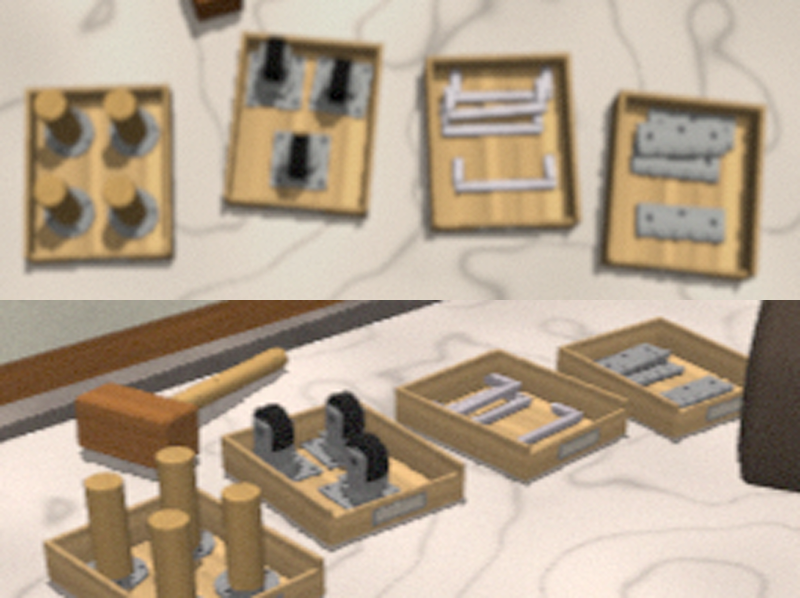

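The final picture shows all five pieces in the right bins. The legs at (65,210) and (130,210) and the castor at (300,160) are upright. The handle at (505,175) and the hinge at (682,222) lie flat on the floor, clear of the stock.

```bash
python3 -c "
from rig import hand_in;print(hand_in())"
```

```text
the job is handed in; nothing more can be done
None
```

I handed the job in at about 30 s: all five pieces are in their matching bins, legs and castor upright and handle and hinge flat on the floor, and I never touched the glue bottle. While feeling for the table at the hinge, the fingertips pressed on it and the wrist read 82 N, under the 120 N limit.

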